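# Hold the flap's hinge leaf to the jamb leaf, ready for the pin

### The arm

A 6-joint arm with a two-finger parallel gripper is mounted at the origin on a cart in front of the work surface, level with it; the furniture and walls round the work are solid. World frame = base frame: x ahead of the robot, y to its left, z up, the work surface at z = 0. Lengths are in m, angles in rad, forces in N, time in s.
With the tool pointing down it reaches from about 0.3 to 0.875 m from the base axis. Payload 6.4 kg.
Tool frame: the origin (TCP) lies between the finger pads; the fingertips stand 11 mm ahead of it and the grasp point (between the pads) lies 8 mm behind it (ctrl.tcp_to_tips is the distance from the TCP to the fingertips, in m); x points along the fingers, z is the direction in which the jaws open and shut, and the axes are right-handed (so a half turn about x gives the same grasp; the last joint's range is limited). The gripper opens to 85 mm and grips with 20 to 120 N. Pads are 22 mm wide; open, the fingers measure 114 mm over their backs; the gripper's body (76 mm by 85 mm) begins 54 mm behind the grasp point. The pads swing forward as they close: fully open they stand 13 mm farther back than shut.
Start: joints at [0.941, 0.181, 1.607, -0, 1.354, -0.206], TCP at [0.236, 0.524, 0.242] pointing down, gripper open.
Joint ranges: [-2.99, 2.99], [-0.89, 2.07], [0.3, 2.58], [-1.14, 4.28], [0, 2.63], [-3.12, 3.12]. Speed limits (rad/s): [2.57, 2.57, 3.01, 3.14, 3.14, 3.14].

### API

Orientations are given as a unit quaternion [w, x, y, z].
In Python, from bench import ctrl, eyes, hand_in gives the robot as it stands. The module is installed in compiled form; this text tells all that it offers.
- The arm moves only by the tool step_arm, never from a script. Its arguments are lists of equal length, an entry for each row: "xyz": the shift along the world's x, y, z in mm, a list of three; "spin": the turn about the world's z in rad; "fingers": the opening in per cent of the stroke, from 0 (shut) to 100 (fully open). A call has 1 to 10 rows; each row is the pose to reach, as a shift and turn from the pose commanded when the call began; what a row does not reach only later rows make up. A row lasts 1/10 s, in which the tool goes at most 50 mm and 8.59 degrees, less where a joint would pass 70% of its speed; a pose out of reach is approached as far as the arm can. A call with a gripper value outside its range is refused whole. The fingers move at their own pace and stop on an object; the grip force is fixed at half the most. Time passes only in rows, so rows that repeat a pose let the fingers close. It gives the time, the measured TCP pose, the force and the opening at its end, in the units of the state.
- ctrl.get_obs(): the state, without advancing time (a new reading comes with each control period).
- eyes.camera(name): name is "scene" or "top" or "wrist"; returns the picture (420x560x3 uint8, red, green, blue); there is no depth.
- eyes.camera_model(name): a dict with "vertical_fov" (degrees; the focal length in pixels is half the picture's height over the tangent of half this angle, whatever the lens; pixels are square), "cx", "cy" (the principal point, pixels), "pose" (4x4, takes a point from camera to world coordinates); the wrist camera has in their place "tool_from_camera" (4x4, takes a point from camera to tool coordinates, whose origin is the TCP and whose axes are the tool frame's). Camera axes: x right, y up, looking along -z (the intrinsics and any distortion apply to the point x, -y, -z); pixel columns grow to the right and rows downward; lengths in m; the calibration is good to about 2 mm. The wrist camera is an equidistant fisheye: a pixel r from the principal point sees the ray r / f radians off the axis. A picture is of the moment at which its call begins: read the wrist's pose just before it. camera_model takes no time and is no camera call.
- hand_in(): hands the job in, once; it reports no verdict.
The state is a dict: "time_s": time; "q": joint angles; "dq": joint speeds; "joint_efforts": joint torques, N m; "eef_pos": TCP position; "eef_rot": TCP orientation; "wrist_force": force on the tool from outside, world axes, zero at the start; "torque": the same for the moment, N m; "opening": opening from 0.0 (shut) to 1.0 (fully open).
Only numpy, scipy, OpenCV 4.12 (cv2) and the standard library are available. Lean on these libraries where they do the work, as an engineer would, in place of code of your own. Each camera call takes 0.05 s, during which the arm holds its last target.

### The job

Pick up the loose hinge leaf that has two knuckles, bring it level to the three-knuckle leaf on the jamb block so that its two knuckles stand in the two gaps and the holes of all five knuckles line up for the pin, the two leaves opened out flat. Finish while holding it there, still in the gripper and not pressed hard against the jamb leaf, for someone else to push the pin through. Leave the spare three-knuckle leaf, the pin and everything else where they are.

Things in the scene. Friction and masses are not known exactly. Their poses are not given: they have to be found in the camera images.
- leaf: loose leaf to be held: aluminium plate 60 x 60 x 8 mm lying flat, TWO knuckles along one edge (tubes 16 mm across, 10 mm hole, 12 mm long, centred at y = -15 and +15 mm, undersides flush with the plate's), three dark screws; 0.12 kg. Origin: centre of the plate's underside. x from plate to knuckles, y along the knuckle axis, z up. Balanced when gripped across its width (y) at the origin
- leaf_bore (a point): middle of the loose leaf's hole axis: 40 mm ahead (x) of the leaf's origin, 8 mm above its underside; axes as the leaf's. In place, leaf_bore is at jamb_bore, the leaf's x, y, z axes point as the jamb's, and its underside is 45 mm above the worktop with nothing under it
- jamb: fixed grey block 58 x 74 mm on a steel foot plate 62 x 110 mm; its top, 45 mm above the worktop, carries a fixed aluminium leaf (plate 60 x 72 x 8 mm) whose three knuckles overhang the block on the robot's side. Origin: centre of the foot's underside, on the worktop. x from the knuckles to the block (away from the robot), y along the knuckle axis, z up
- jamb_bore (a point): middle of the jamb leaf's hole axis: 40 mm on the -x side of the jamb's origin, 53 mm above the worktop; axes as the jamb's. Knuckles as the loose leaf's, but three, centred at y = -30, 0, +30 mm, with two 18 mm gaps centred at y = -15 and +15 mm. The jamb plate's edge is 10 mm from the hole axis, so a knuckle in place stands 2 mm clear of it
- spare_leaf: spare loose leaf, NOT to be used: the same plate, but with THREE knuckles, centred at y = -24, 0 and +24 mm. Origin and axes as for the loose leaf. It and the right leaf may have changed places
- pin: steel hinge pin 6 mm thick, 90 mm long, with a 20 mm bent end, lying on the worktop; left alone. Origin at the middle of its length; x along it
- marker: blue and white felt marker 132 x 13 mm, lying; bystander
- forceps: steel forceps 153 x 16 mm, lying; bystander
- vial_a: glass vial with black cap, 24 mm across, 52 mm high; bystander

How it is judged:
By the outcome, as a careful person would: the job done as asked, in the order asked, and still so for the second after the job is handed in, while the arm keeps its last pose, push and grip.
It also fails if it takes over 35 s, if anything falls off the work surface, if the arm or the gripper's body presses on something with over 40 N, if the wrist force passes 120 N, or if a joint passes its speed limit or range.

## Working session

There is one attempt and no reset: what is moved stays moved. The work goes in short steps, Python scripts to look and compute and a tool call to move; the robot and the scene stay as the last step left them, time stands still between calls to the robot, and variables do not carry over. Pictures are saved under pics/ and viewed, and the job is handed in when it is done.

Besides the shell and the picture viewer there is one more tool, called after "Call:" as name(argument=value, ...) on one line, values as JSON. step_arm: Moves the arm, as the interface text tells. Its arguments: {"type":"object","properties":{"xyz":{"type":"array"},"spin":{"type":"array"},"fingers":{"type":"array"}},"required":["xyz","spin","fingers"]}

```bash
mkdir -p pics
cat > h.py <<'E'
import numpy as np,cv2
from bench import ctrl,eyes,hand_in
def snap(n,f):
    im=eyes.camera(n); cv2.imwrite('pics/'+f,im[:,:,::-1]); return im
def ray(n,u,v):
    m=eyes.camera_model(n); f=210/np.tan(np.radians(m['vertical_fov']/2))
    P=np.array(m['pose']); d=np.array([(u-m['cx'])/f,-(v-m['cy'])/f,-1]); return P[:3,3],P[:3,:3]@d
def onz(n,u,v,z):
    o,d=ray(n,u,v); return o+d*(z-o[2])/d[2]
E
python3 - <<'E'
from h import *
o=ctrl.get_obs();print(o)
snap('top','t0.png');snap('scene','s0.png')
for n in('top','scene','wrist'):print(n,eyes.camera_model(n))
E
```

```text
{'time_s': 0.0, 'q': array([ 9.40689398e-01,  1.81534014e-01,  1.60799179e+00, -5.21913279e-05,
        1.35378555e+00, -2.06306136e-01]), 'dq': array([-0.00037667,  0.00067886, -0.00102758,  0.00084204,  0.00085054,
        0.00107879]), 'joint_efforts': array([ 8.05227337e-04, -4.44861460e+01, -3.51347208e+01, -2.30148562e-04,
        8.77984450e-03,  1.03542578e-05]), 'eef_pos': array([0.23614247, 0.52369776, 0.24139592]), 'eef_rot': array([ 0.59341252, -0.38389558,  0.59453387,  0.38342566]), 'wrist_force': array([-0.23427144,  0.03963689, -0.48423089]), 'torque': array([-0.03408492, -0.0188375 ,  0.00952713]), 'opening': 1.0000346826482396}
top {'vertical_fov': 45.900908634883336, 'cx': 284.13503692948234, 'cy': 207.12198430100702, 'pose': array([[ 2.54899086e-02,  9.89298059e-01, -1.43664941e-01,
         4.77772988e-01],
       [-9.99665050e-01,  2.58687941e-02,  7.69686453e-04,
        -2.96533698e-01],
       [ 4.47788809e-03,  1.43597201e-01,  9.89626087e-01,
         9.03944881e-01],
       [ 0.00000000e+00,  0.00000000e+00,  0.00000000e+00,
         1.00000000e+00]])}
scene {'vertical_fov': 49.09831024375226, 'cx': 272.8613136163509, 'cy': 210.961312336943, 'pose': array([[ 0.58845047,  0.53920347, -0.60248292,  0.10132986],
       [-0.80847924,  0.40102004, -0.43074846, -0.6679945 ],
       [ 0.00934666,  0.74056907,  0.67191525,  0.62300696],
       [ 0.        ,  0.        ,  0.        ,  1.        ]])}
wrist {'vertical_fov': 65.70646984690485, 'cx': 279.3674058641507, 'cy': 205.21356284653436, 'tool_from_camera': array([[ 9.19598662e-04,  3.21419629e-01, -9.46936416e-01,
        -1.31959876e-01],
       [-8.70626363e-04,  9.46936715e-01,  3.21418885e-01,
         8.33237806e-02],
       [ 9.99999198e-01,  5.28851431e-04,  1.15063814e-03,
         2.12855471e-04],
       [ 0.00000000e+00,  0.00000000e+00,  0.00000000e+00,
         1.00000000e+00]])}
```

View pics/t0.png

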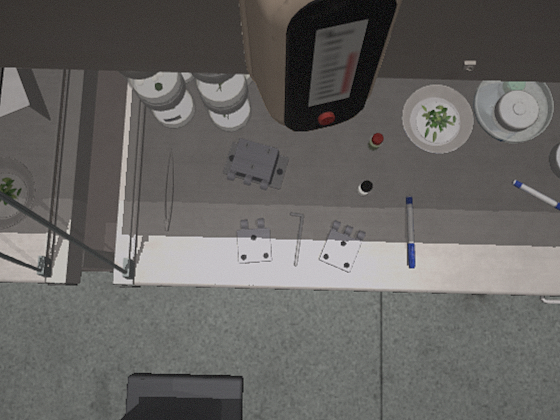

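View pics/s0.png

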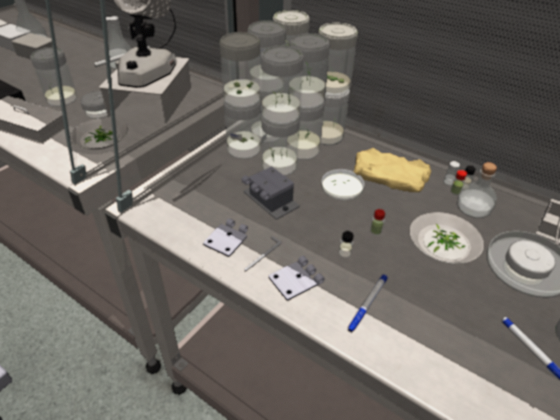

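Run:
```python
from h import *
for f,(x0,y0,x1,y1),n in(('t0',(120,120,420,290),'t0z'),('s0',(50,130,420,340),'s0z')):
    im=cv2.imread(f'pics/{f}.png')[y0:y1,x0:x1]; s=800/(x1-x0); s=min(s,600/(y1-y0)); cv2.imwrite(f'pics/{n}.png',cv2.resize(im,None,fx=s,fy=s,interpolation=cv2.INTER_CUBIC))
snap('wrist','w0.png')
for p in [(130,268),(45,265),(130,80),(130,285),(255,162),(254,237),(343,243),(298,238),(560,295)]:print(p,onz('top',*p,0.0).round(3))
for p in [(125,200),(78,175),(225,240),(292,280),(270,188)]:print(p,onz('scene',*p,0.0).round(3))
```

```text
(130, 268) [ 0.491 -0.022  0.   ]
(45, 265) [0.492 0.132 0.   ]
(130, 80) [0.847 0.003 0.   ]
(130, 285) [ 0.46  -0.024  0.   ]
(255, 162) [ 0.693 -0.241  0.   ]
(254, 237) [ 0.552 -0.244  0.   ]
(343, 243) [ 0.546 -0.406  0.   ]
(298, 238) [ 0.553 -0.324  0.   ]
(560, 295) [ 0.462 -0.798  0.   ]
(125, 200) [ 0.505 -0.004  0.   ]
(78, 175) [0.5   0.143 0.   ]
(225, 240) [ 0.54  -0.244  0.   ]
(292, 280) [ 0.536 -0.4    0.   ]
(270, 188) [ 0.715 -0.221  0.   ]
```

View pics/t0z.png

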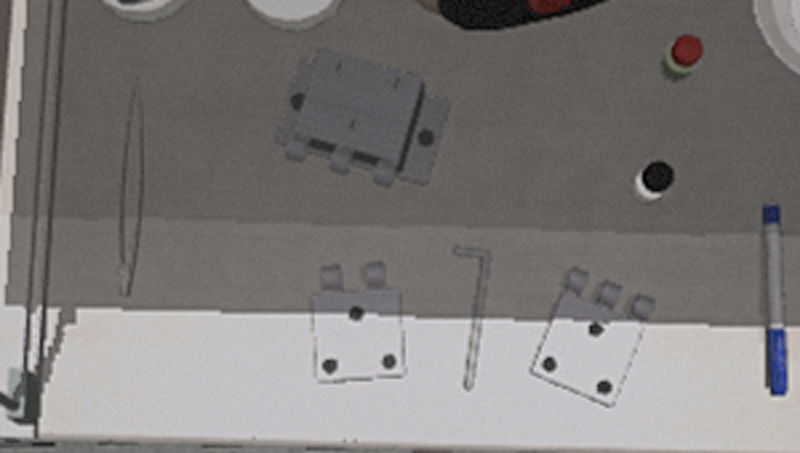

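View pics/s0z.png

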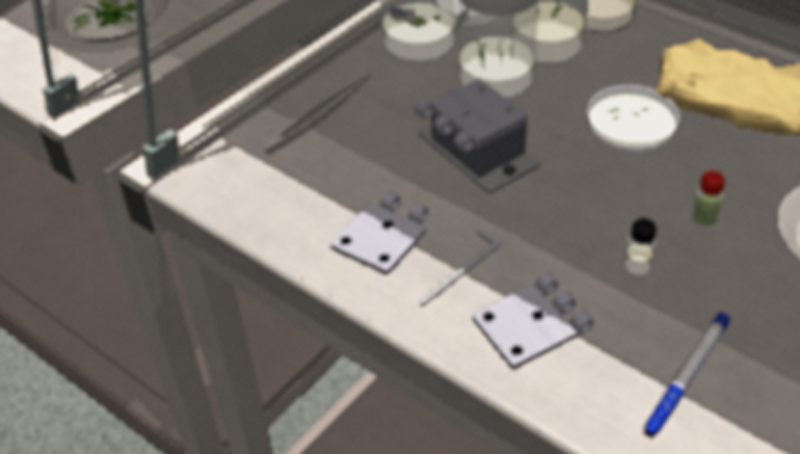

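View pics/w0.png

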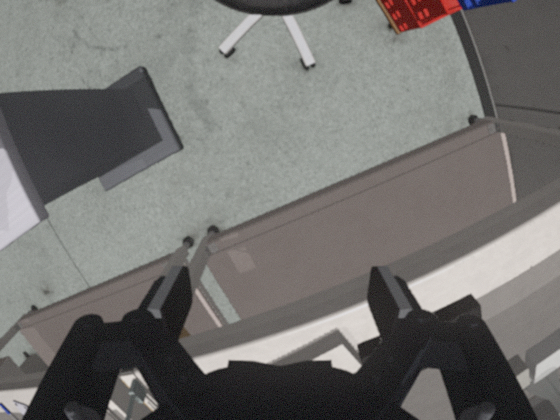

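```bash
cat >> h.py <<'E'
from scipy.spatial.transform import Rotation as R
def tool(o=None):
    o=o or ctrl.get_obs(); q=o['eef_rot']; T=np.eye(4); T[:3,:3]=R.from_quat([q[1],q[2],q[3],q[0]]).as_matrix(); T[:3,3]=o['eef_pos']; return T
def wray(T,u,v):
    m=eyes.camera_model('wrist'); f=210/np.tan(np.radians(m['vertical_fov']/2))
    C=T@np.array(m['tool_from_camera']); a,b=u-m['cx'],v-m['cy']; r=np.hypot(a,b)+1e-9; th=r/f
    d=np.array([a/r*np.sin(th),-b/r*np.sin(th),-np.cos(th)]); return C[:3,3],C[:3,:3]@d
def wonz(T,u,v,z):
    o,d=wray(T,u,v); return o+d*(z-o[2])/d[2]
E
python3 - <<'E'
from h import *
print(ctrl.tcp_to_tips, tool().round(3))
# refined: two-knuckle leaf corners on zoom (scale 800/300)
s=800/300
P=lambda x,y,z:onz('top',120+(x+.5)/s-.5,120+(y+.5)/s-.5,z)
print('leaf');
for c in[(313,293),(400,290),(404,376),(317,381),(332,277),(375,273)]:print(P(*c,.008).round(4))
print('jamb');
for c in[(297,150),(341,160),(385,174)]:print(P(*c,.061).round(4))
for c in[(297,102),(426,137)]:print('foot',P(*c,.006).round(4))
E
```

```text
0.011 [[-0.001 -0.912  0.411  0.236]
 [-0.001  0.411  0.912  0.524]
 [-1.     0.    -0.001  0.242]
 [ 0.     0.     0.     1.   ]]
leaf
[ 0.5645 -0.213   0.008 ]
[ 0.5681 -0.272   0.008 ]
[ 0.51   -0.2764  0.008 ]
[ 0.5051 -0.218   0.008 ]
[ 0.5758 -0.2255  0.008 ]
[ 0.5793 -0.2547  0.008 ]
jamb
[ 0.6523 -0.2039  0.061 ]
[ 0.6465 -0.2327  0.061 ]
[ 0.638  -0.2615  0.061 ]
foot [ 0.6977 -0.1964  0.006 ]
foot [ 0.6753 -0.2868  0.006 ]
```

Call:
step_arm(xyz=[[7,-41,0],[14,-83,0],[21,-124,0],[28,-166,0],[35,-207,0],[42,-249,0],[49,-290,0],[56,-332,0],[64,-374,0],[66,-414,0]], spin=[0.05,0.1,0.15,0.2,0.25,0.3,0.35,0.4,0.45,0.488], fingers=[100,100,100,100,100,100,100,100,100,100])

```text
time_s: 1.15
eef_pos: [0.3025, 0.1085, 0.2424]
eef_rot: [-0.483, 0.517, -0.483, -0.516]
wrist_force: [0.2, -0.7, 0.3]
opening: 1.0
```

Call:
step_arm(xyz=[[2,-40,0],[4,-80,0],[6,-120,0],[8,-160,0],[10,-200,0],[18,-240,0],[40,-275,0],[70,-305,0],[105,-330,0],[143,-350,0]], spin=[0,0,0,0,0,0,0,0,0,0], fingers=[100,100,100,100,100,100,100,100,100,100])

```text
time_s: 2.15
eef_pos: [0.4463, -0.2416, 0.2418]
eef_rot: [0.484, -0.515, 0.484, 0.515]
wrist_force: [0.1, -0.6, 1.1]
opening: 1.003
```

Run:
```python
from h import *
o=ctrl.get_obs();np.save('T1.npy',tool(o));print(o['eef_pos'],o['wrist_force'],abs(o['dq']).max())
snap('wrist','w1.png')
```

```text
[ 0.44628729 -0.24159127  0.24180757] [ 0.10537395 -0.56588711  1.09002039] 1.0168716827017912
```

View pics/w1.png

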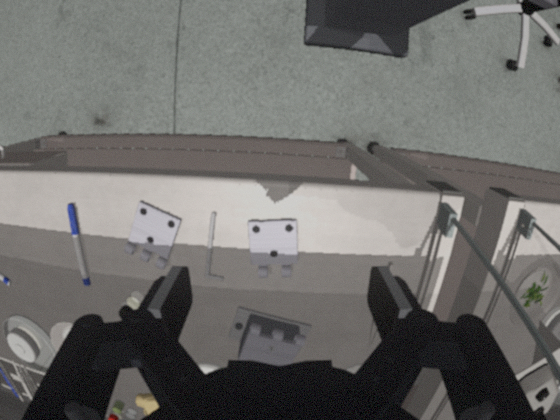

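Call:
step_arm(xyz=[[0,0,0],[0,0,0]], spin=[0,0], fingers=[100,100])

```text
time_s: 2.4
eef_pos: [0.4449, -0.2393, 0.2415]
eef_rot: [0.484, -0.515, 0.484, 0.517]
wrist_force: [0.1, -0.3, -0.0]
opening: 1.002
```

Run:
```python
from h import *
o=ctrl.get_obs();np.save('T2.npy',tool(o));print(o['eef_pos'],o['wrist_force'],abs(o['dq']).max())
im=snap('wrist','w2.png')[:,:,::-1]
c=im[190:370,210:330];cv2.imwrite('pics/w2z.png',cv2.resize(c,None,fx=3.3,fy=3.3,interpolation=cv2.INTER_CUBIC))
```

```text
[ 0.44487129 -0.23929852  0.24150012] [ 0.12505997 -0.34257928 -0.00290297] 0.04103308970560866
```

View pics/w2z.png

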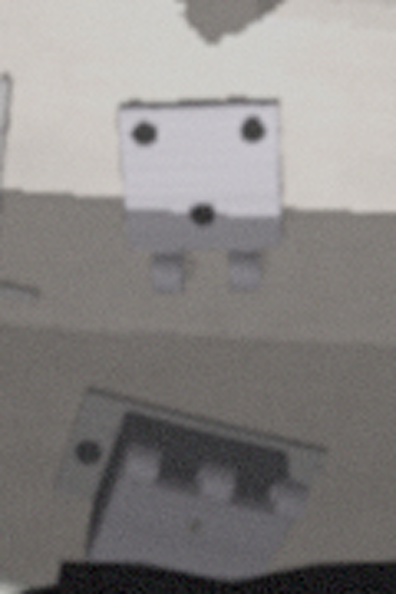

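Run:
```python
from h import *
T=np.load('T2.npy');s=3.3
W=lambda x,y,z:wonz(T,210+(x+.5)/s-.5,190+(y+.5)/s-.5,z)
C=[W(*c,.008) for c in[(119,107),(278,103),(282,246),(127,246)]]
print(np.round(C,4),np.mean(C,0)); print([np.linalg.norm(C[i]-C[i-1]).round(4) for i in range(4)])
S=[W(*c,.008) for c in[(144,133),(253,130),(203,214)]];print('screws',np.round(S,4))
K=[W(*c,.016) for c in[(167,274),(244,273)]];print('kn',np.round(K,4))
d=S[0]-S[1];print('yaw screws',np.arctan2(d[0],-d[1]) ,d)
for a,b in((0,1),(3,2)):
    d=C[a]-C[b];print(np.arctan2(d[0],-d[1]))
print('jk',[W(*c,.061).round(4) for c in[(143,463),(216,483),(288,497)]])
# same screws in top view
s=800/300
P=lambda x,y,z:onz('top',120+(x+.5)/s-.5,120+(y+.5)/s-.5,z)
print('top screws',[P(*c,.008).round(4) for c in[(389,361),(330,366),(356,313)]])
# current jaw yaw
z=T[:3,2];print('jaw yaw',np.arctan2(-z[0],z[1]))
```

```text
[[ 0.5092 -0.2757  0.008 ]
 [ 0.5039 -0.2176  0.008 ]
 [ 0.5633 -0.2112  0.008 ]
 [ 0.5673 -0.2713  0.008 ]] [ 0.53592011 -0.2439298   0.008     ]
[np.float64(0.0583), np.float64(0.0584), np.float64(0.0598), np.float64(0.0602)]
screws [[ 0.519  -0.2661  0.008 ]
 [ 0.5151 -0.2259  0.008 ]
 [ 0.5512 -0.2425  0.008 ]]
kn [[ 0.5741 -0.255   0.016 ]
 [ 0.5717 -0.2255  0.016 ]]
yaw screws 0.09487681497156776 [ 0.00382531 -0.0401977   0.        ]
0.09150117851896164
0.06666187362291473
jk [array([ 0.632 , -0.2598,  0.061 ]), array([ 0.6401, -0.2318,  0.061 ]), array([ 0.646 , -0.2038,  0.061 ])]
top screws [array([ 0.5198, -0.266 ,  0.008 ]), array([ 0.5154, -0.2264,  0.008 ]), array([ 0.5517, -0.2427,  0.008 ])]
jaw yaw 0.06444723554474892
```

Call:
step_arm(xyz=[[23,-1,-5],[46,-2,-20],[69,-3,-50],[92,-4,-85],[92,-4,-125],[92,-4,-165],[92,-4,-195],[92,-4,-211],[92,-4,-211],[92,-4,-211]], spin=[0.005,0.01,0.015,0.02,0.02,0.02,0.02,0.02,0.02,0.02], fingers=[90,85,85,85,85,85,85,85,85,85])

```text
time_s: 3.45
eef_pos: [0.5381, -0.2443, 0.033]
eef_rot: [-0.479, 0.521, -0.478, -0.52]
wrist_force: [1.7, 0.1, 1.0]
opening: 0.848
```

Run:
```python
from h import *
o=ctrl.get_obs();np.save('T3.npy',tool(o));print(o['eef_pos'],o['wrist_force'],abs(o['dq']).max(),o['opening'])
snap('wrist','w3.png');snap('scene','s3.png')
im=cv2.imread('pics/s3.png')[150:300,150:350];cv2.imwrite('pics/s3z.png',cv2.resize(im,None,fx=4,fy=4,interpolation=cv2.INTER_CUBIC))
```

```text
[ 0.53809618 -0.24433279  0.03300691] [1.70303538 0.06774482 0.99229029] 0.020714727868091008 0.8481422915336077
```

View pics/w3.png

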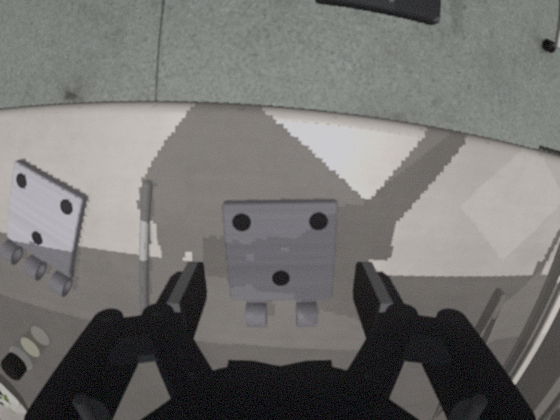

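View pics/s3z.png

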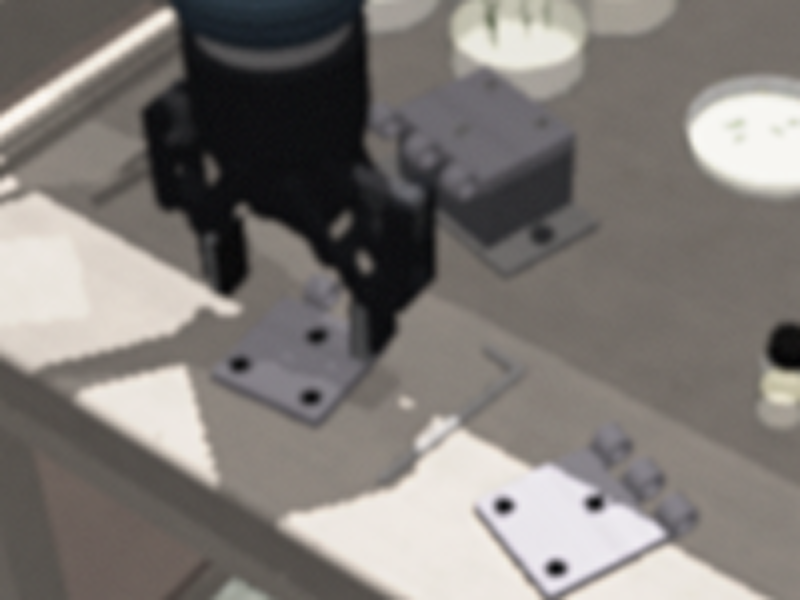

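Run:
```python
from h import *
im=cv2.imread('pics/w3.png')[190:370,150:410];cv2.imwrite('pics/w3z.png',cv2.resize(im,None,fx=3,fy=3,interpolation=cv2.INTER_CUBIC))
T=np.load('T3.npy');S=[wonz(T,*c,.008) for c in[(241.5,222.5),(318.5,220.5),(281,278.5)]]
C=[wonz(T,*c,.008) for c in[(223,202),(337,202),(334,300),(229,300)]]
for A in(S,C):
    L=(np.linalg.inv(T)@np.c_[A,np.ones(len(A))].T).T[:,:3]; print(np.round(A,4));print(L.round(4))
for (u,v) in[(204,263),(356,263)]:
    o,d=wray(np.eye(4),u,v); 
    t=(.011-o[1])/d[1]; print((o+t*d).round(4))
```

```text
[[ 0.5194 -0.2655  0.008 ]
 [ 0.5149 -0.2256  0.008 ]
 [ 0.5516 -0.242   0.008 ]]
[[ 0.025   0.0204 -0.0195]
 [ 0.0249  0.0216  0.0207]
 [ 0.025  -0.0136  0.0012]]
[[ 0.509  -0.2755  0.008 ]
 [ 0.504  -0.2173  0.008 ]
 [ 0.5645 -0.2095  0.008 ]
 [ 0.5696 -0.2713  0.008 ]]
[[ 0.025   0.0317 -0.0286]
 [ 0.0249  0.0317  0.0299]
 [ 0.025  -0.0291  0.0325]
 [ 0.0251 -0.0291 -0.0295]]
[-0.0023  0.011  -0.0345]
[-0.0023  0.011   0.0357]
```

View pics/w3z.png

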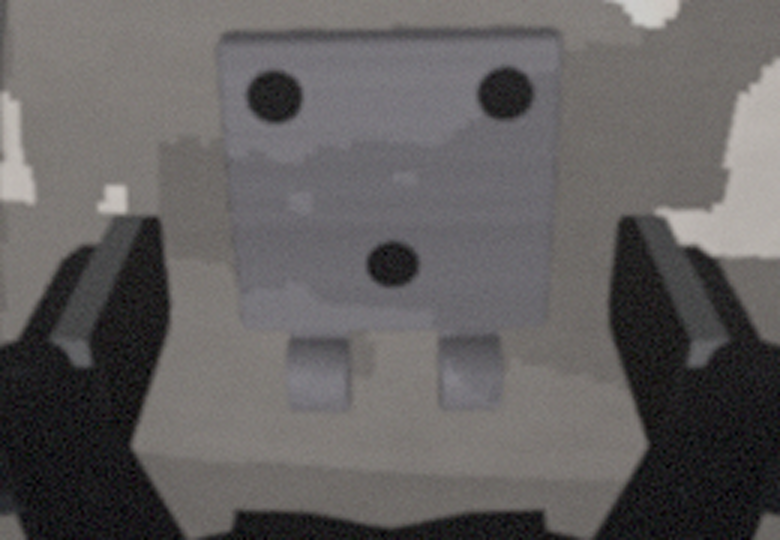

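Call:
step_arm(xyz=[[-1,0,-10],[-1,0,-16],[-1,0,-16],[-1,0,-16],[-1,0,-16]], spin=[0.015,0.015,0.015,0.015,0.015], fingers=[80,78,78,78,78])

```text
time_s: 4.05
eef_pos: [0.5365, -0.2439, 0.0153]
eef_rot: [-0.475, 0.524, -0.475, -0.524]
wrist_force: [0.2, 0.2, -0.4]
opening: 0.781
```

Run:
```python
from h import *
o=ctrl.get_obs();np.save('T4.npy',tool(o));print(o['eef_pos'],o['wrist_force'],abs(o['dq']).max(),o['opening'])
snap('wrist','w4.png')
im=cv2.imread('pics/w4.png')[190:370,150:410];cv2.imwrite('pics/w4z.png',cv2.resize(im,None,fx=3,fy=3,interpolation=cv2.INTER_CUBIC))
```

```text
[ 0.53654034 -0.24392921  0.0153305 ] [ 0.15018307  0.19735886 -0.38366003] 0.0034362408948141977 0.7807938637899464
```

View pics/w4z.png

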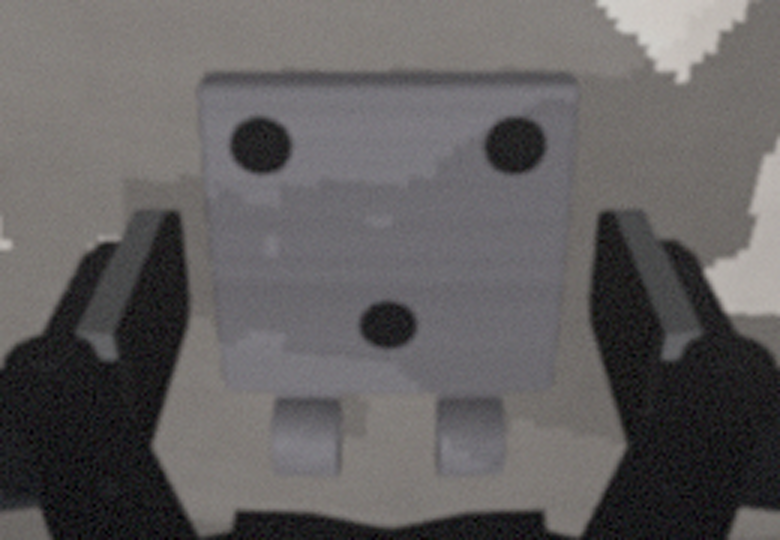

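Run:
```python
from h import *
for (u,v),z in(((150+182/3,190+211/3),-.0332),((150+598/3,190+211/3),.0332)):
    o,d=wray(np.eye(4),u,v)
    t=(z-o[2])/d[2]; print((o+t*d).round(4)); t=(.011-o[1])/d[1]; print((o+t*d).round(4))
```

```text
[ 0.006   0.008  -0.0332]
[ 0.0005  0.011  -0.0319]
[0.0008 0.0108 0.0332]
[0.0004 0.011  0.0331]
```

Call:
step_arm(xyz=[[0,0,-2],[0,0,-4],[0,0,-4],[0,0,-4]], spin=[0,0,0,0], fingers=[77,77,77,77])

```text
time_s: 4.5
eef_pos: [0.5364, -0.2438, 0.0112]
eef_rot: [0.475, -0.524, 0.475, 0.524]
wrist_force: [-0.0, -0.4, 0.2]
opening: 0.768
```

Call:
step_arm(xyz=[[0,0,-2],[0,0,-4],[0,0,-4],[0,0,-4]], spin=[0,0,0,0], fingers=[77,77,77,77])

```text
time_s: 4.9
eef_pos: [0.5364, -0.2438, 0.0072]
eef_rot: [0.475, -0.524, 0.475, 0.524]
wrist_force: [0.5, -0.6, 0.5]
opening: 0.773
```

Call:
step_arm(xyz=[[0,0,-1],[0,0,-2],[0,0,-2],[0,0,-2]], spin=[0,0,0,0], fingers=[77,77,77,77])

```text
time_s: 5.3
eef_pos: [0.5364, -0.2438, 0.0053]
eef_rot: [0.475, -0.524, 0.475, 0.524]
wrist_force: [-0.8, -0.4, 0.7]
opening: 0.769
```

Run:
```python
from h import *
o=ctrl.get_obs();print(o['eef_pos'],o['wrist_force'],o['opening'])
snap('scene','s5.png');snap('wrist','w5.png')
im=cv2.imread('pics/s5.png')[190:260,180:270];cv2.imwrite('pics/s5z.png',cv2.resize(im,None,fx=8,fy=8,interpolation=cv2.INTER_CUBIC))
```

```text
[ 0.53643928 -0.24384119  0.00525641] [-0.79971799 -0.38108013  0.73742763] 0.7687141357987887
```

View pics/s5z.png

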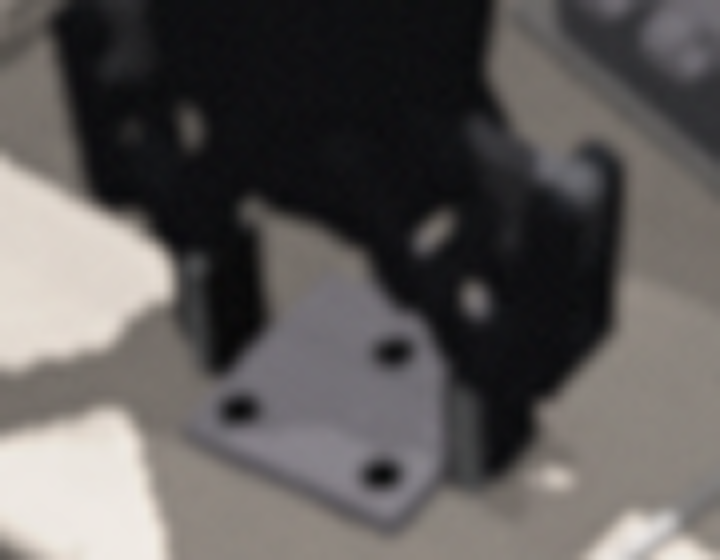

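Run:
```python
from h import *
T=tool();m=eyes.camera_model('scene');f=210/np.tan(np.radians(m['vertical_fov']/2));Pi=np.linalg.inv(np.array(m['pose']))
for zt in(-.033,-.04):
  for w in(.011,):
    p=T@[0,w,zt,1]
    for z in(0,.003,.006,.009):
        q=Pi@[p[0],p[1],z,1];u=m['cx']-f*q[0]/q[2];v=m['cy']+f*q[1]/q[2];print(zt,z,[(u-180+.5)*8-.5,(v-190+.5)*8-.5])
```

```text
-0.033 0 [np.float64(442.5829282306179), np.float64(495.3989413600775)]
-0.033 0.003 [np.float64(441.9782470056148), np.float64(486.4723297337425)]
-0.033 0.006 [np.float64(441.37066433421523), np.float64(477.5028854807874)]
-0.033 0.009 [np.float64(440.76015928314973), np.float64(468.49029957364337)]
-0.04 0 [np.float64(468.0437652902899), np.float64(506.96756382067633)]
-0.04 0.003 [np.float64(467.4983497216822), np.float64(498.04126673956625)]
-0.04 0.006 [np.float64(466.9503090117819), np.float64(489.07200647148375)]
-0.04 0.009 [np.float64(466.3996241622567), np.float64(480.05947208880093)]
```

Call:
step_arm(xyz=[[0,0,-1],[0,0,-2],[0,0,-2],[0,0,-2]], spin=[0,0,0,0], fingers=[77,77,77,77])

```text
time_s: 5.8
eef_pos: [0.5366, -0.244, 0.0044]
eef_rot: [-0.475, 0.524, -0.475, -0.524]
wrist_force: [-4.4, 1.9, 10.1]
opening: 0.77
```

Call:
step_arm(xyz=[[0,0,2.5],[0,0,2.5],[0,0,2.5],[0,0,2.5],[0,0,2.5],[0,0,2.5],[0,0,2.5],[0,0,2.5]], spin=[0,0,0,0,0,0,0,0], fingers=[77,77,72,67,62,60,60,60])

```text
time_s: 6.6
eef_pos: [0.5366, -0.244, 0.0065]
eef_rot: [-0.475, 0.524, -0.475, -0.524]
wrist_force: [-2.6, 0.7, 7.1]
opening: 0.687
```

Call:
step_arm(xyz=[[0,0,0],[0,0,0],[0,0,5],[0,0,15],[0,0,30],[0,0,50],[0,0,70],[0,0,80],[0,0,80],[0,0,80]], spin=[0,0,0,0,0,0,0,0,0,0], fingers=[30,30,30,30,30,30,30,30,30,30])

```text
time_s: 7.6
eef_pos: [0.5363, -0.2437, 0.0857]
eef_rot: [0.475, -0.524, 0.475, 0.524]
wrist_force: [-0.1, 0.2, -1.1]
opening: 0.678
```

Run:
```python
from h import *
o=ctrl.get_obs();np.save('T6.npy',tool(o));print(o['eef_pos'],o['wrist_force'],o['torque'],o['opening'])
snap('wrist','w6.png');snap('scene','s6.png')
im=cv2.imread('pics/w6.png')[190:370,150:410];cv2.imwrite('pics/w6z.png',cv2.resize(im,None,fx=3,fy=3,interpolation=cv2.INTER_CUBIC))
im=cv2.imread('pics/s6.png')[120:270,150:350];cv2.imwrite('pics/s6z.png',cv2.resize(im,None,fx=4,fy=4,interpolation=cv2.INTER_CUBIC))
```

```text
[ 0.53628183 -0.24372311  0.08570845] [-0.13149734  0.15536787 -1.09799925] [-0.0450986  -0.00949405 -0.05763828] 0.6776879119616156
```

View pics/w6z.png

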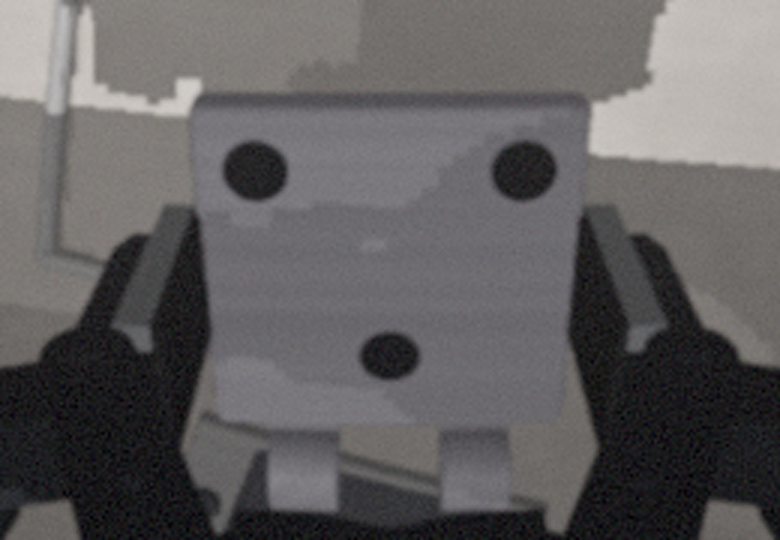

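View pics/s6z.png

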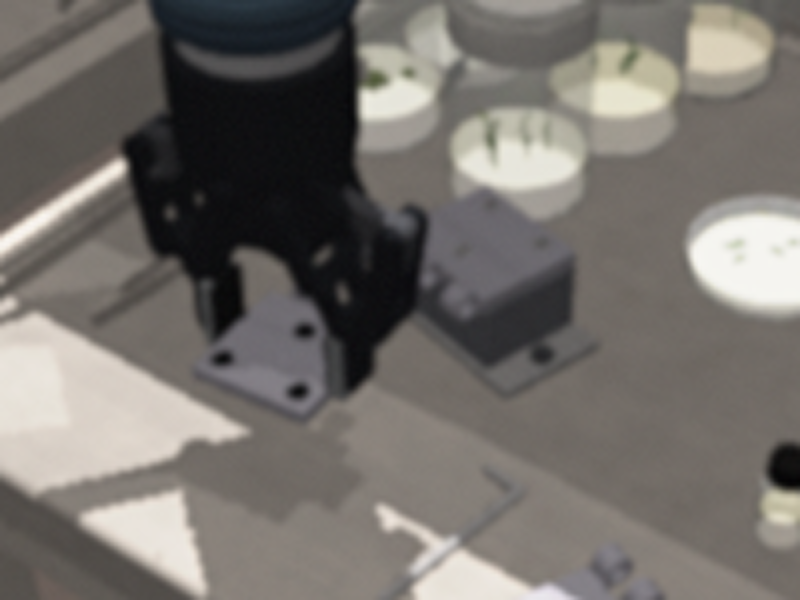

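Run:
```python
from h import *
T=np.load('T6.npy');print(T.round(4))
Z=lambda x,y:(150+(x+.5)/3-.5,190+(y+.5)/3-.5)
def tl(p,z):
    q=wonz(T,*Z(*p),z);return (np.linalg.inv(T)@np.r_[q,1])[:3]
zu=T[2,3]-.0065
for p in[(255,171),(525,171),(389,356)]:print('screw',tl(p,zu+.008).round(4))
for p in[(190,104),(590,104),(563,426),(217,420)]:print('corner',tl(p,zu+.008).round(4))
for p in[(269,470),(338,470),(441,470),(511,470)]:print('kn',tl(p,zu+.014).round(4))
```

```text
[[-0.     -0.9951 -0.099   0.5363]
 [ 0.     -0.099   0.9951 -0.2437]
 [-1.      0.      0.      0.0857]
 [ 0.      0.      0.      1.    ]]
screw [-0.0015  0.0193 -0.0197]
screw [-0.0015  0.0193  0.0206]
screw [-0.0015 -0.0148  0.0003]
corner [-0.0015  0.0301 -0.0288]
corner [-0.0015  0.03    0.0297]
corner [-0.0015 -0.0312  0.0307]
corner [-0.0015 -0.0298 -0.0297]
kn [-0.0075 -0.0358 -0.0203]
kn [-0.0075 -0.0354 -0.0084]
kn [-0.0075 -0.0354  0.0092]
kn [-0.0075 -0.0358  0.0212]
```

Call:
step_arm(xyz=[[15,5,0],[30,9,0],[45,13,0],[60,18,0],[72.4,21.4,0],[72.4,21.4,0],[72.4,21.4,0],[72.4,21.4,0]], spin=[-0.07,-0.14,-0.21,-0.28,-0.343,-0.343,-0.343,-0.343], fingers=[30,30,30,30,30,30,30,30])

```text
time_s: 8.5
eef_pos: [0.6078, -0.2224, 0.085]
eef_rot: [0.557, -0.435, 0.557, 0.436]
wrist_force: [-0.8, -0.1, -1.1]
opening: 0.679
```

```bash
cat > look.py <<'E'
import sys
from h import *
n=sys.argv[1]
o=ctrl.get_obs();T=tool(o);np.save(f'T{n}.npy',T);print(o['time_s'],o['eef_pos'],o['wrist_force'].round(2),o['torque'].round(3),o['opening'],'yaw',np.arctan2(-T[0,2],T[1,2]),abs(o['dq']).max())
for c,k,(x0,y0,x1,y1),s in(('wrist','w',(170,210,390,370),3.6),('scene','s',(210,130,340,230),6),('top','t',(190,110,320,240),4.6)):
    snap(c,f'{k}{n}.png'); im=cv2.imread(f'pics/{k}{n}.png')[y0:y1,x0:x1]; cv2.imwrite(f'pics/{k}{n}z.png',cv2.resize(im,None,fx=s,fy=s,interpolation=cv2.INTER_CUBIC))
E
python3 look.py 7
```

```text
8.5 [ 0.60784418 -0.22239509  0.0849942 ] [-0.8  -0.12 -1.07] [-0.043 -0.017  0.013] 0.6788037734185858 yaw -0.24279040835756033 0.00734858625004381
```

View pics/w7z.png

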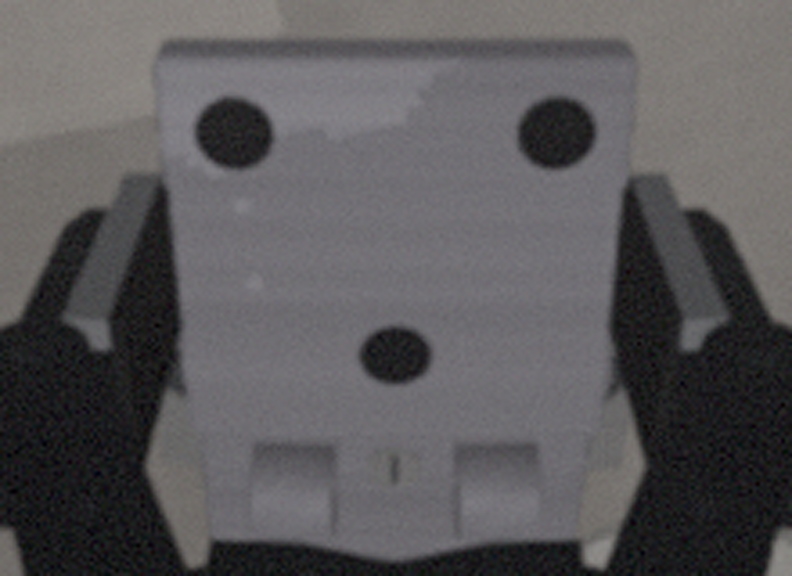

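View pics/s7z.png

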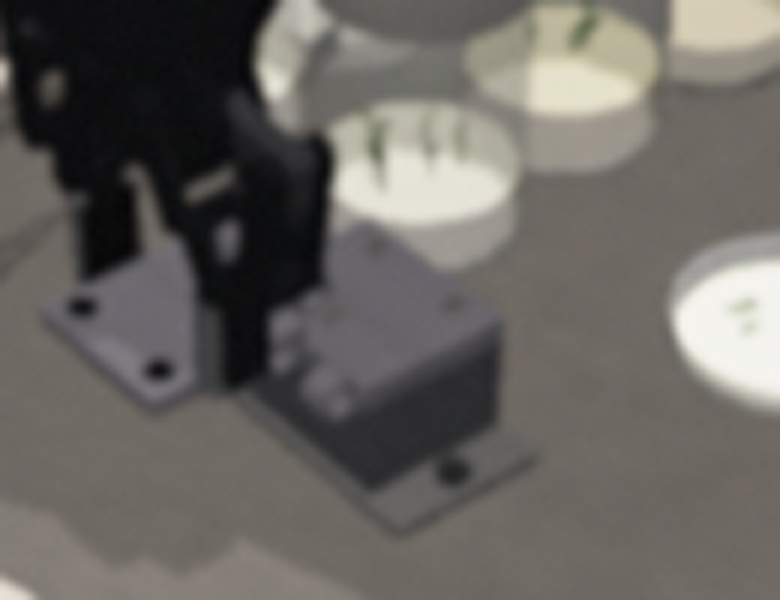

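View pics/t7z.png

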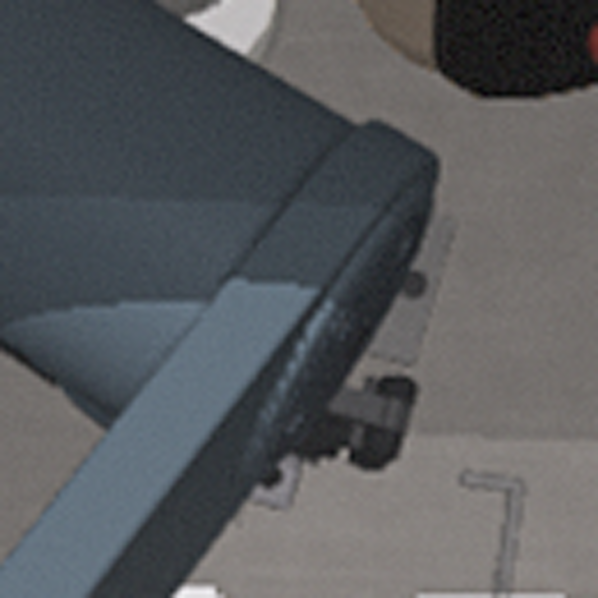

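```bash
python3 - <<'E'
from h import *
T=np.load('T7.npy');s=3.6
Z=lambda x,y:(170+(x+.5)/s-.5,210+(y+.5)/s-.5)
def tl(p,z,w=0):
    q=wonz(T,*Z(*p),z);return np.r_[(np.linalg.inv(T)@np.r_[q,1])[1:3],q[:2]].round(4)
zu=T[2,3]-.0065
for p in[(234,133),(557,133),(395,354)]:print('screw',tl(p,zu+.008))
for p in[(251,490),(333,490),(458,490),(540,490)]:print('kn',tl(p,zu+.0155))
print('jslot',tl((393,468),.053))
s3=800/300
P=lambda x,y,z:onz('top',120+(x+.5)/s3-.5,120+(y+.5)/s3-.5,z)
J=[P(*c,.053) for c in[(352,125),(337,66),(396,83)]];print(np.round(J,4))
o=np.array([.6863,-.2416]);a=-.243;Rm=np.array([[np.cos(a),np.sin(a)],[-np.sin(a),np.cos(a)]])
print([(Rm@(j[:2]-o)).round(4) for j in J])
# scene foot holes & screws from s7z
Sc=lambda x,y,z:onz('scene',210+(x+.5)/6-.5,130+(y+.5)/6-.5,z)
for p,z in(((453,471),.006),((453,303),.053),((376,243),.053)):
    q=Sc(*p,z);print('scene',q.round(4),(Rm@(q[:2]-o)).round(4))
print('leaf scene',[Sc(*p,zu+.008).round(4) for p in((82,306),(158,370))])
i=np.linalg.inv(T);print([(i@np.r_[Sc(*p,zu+.008),1]).round(4) for p in((82,306),(158,370))])
E
python3 - <<'E'
import cv2
im=cv2.imread('pics/t0.png')[130:195,215:300];cv2.imwrite('pics/tj.png',cv2.resize(im,None,fx=9,fy=9,interpolation=cv2.INTER_CUBIC))
im=cv2.imread('pics/s0.png')[160:225,230:315];cv2.imwrite('pics/sj.png',cv2.resize(im,None,fx=9,fy=9,interpolation=cv2.INTER_CUBIC))
E
```

```text
screw [ 0.0194 -0.0199  0.5842 -0.237 ]
screw [ 0.0194  0.0203  0.5939 -0.198 ]
screw [-1.450e-02  1.000e-04  6.219e-01 -2.258e-01]
kn [-0.0338 -0.0202  0.6358 -0.2502]
kn [-0.0334 -0.0086  0.6383 -0.2388]
kn [-0.0335  0.009   0.6425 -0.2218]
kn [-0.0339  0.0206  0.6457 -0.2106]
jslot [-6.650e-02 -3.000e-04  6.722e-01 -2.387e-01]
[[ 0.6717 -0.2385  0.053 ]
 [ 0.7113 -0.2271  0.053 ]
 [ 0.7008 -0.2665  0.053 ]]
[array([-0.0149, -0.0005]), array([0.0208, 0.0201]), array([ 0.0201, -0.0207])]
scene [ 0.6762 -0.2871  0.006 ] [ 0.0012 -0.0466]
scene [ 0.701  -0.2682  0.053 ] [ 0.0207 -0.0223]
scene [ 0.7123 -0.2283  0.053 ] [0.022  0.0191]
leaf scene [array([ 0.5954, -0.1998,  0.0865]), array([ 0.5854, -0.2386,  0.0865])]
[array([-0.0015,  0.0175,  0.0189,  1.    ]), array([-0.0015,  0.0178, -0.0212,  1.    ])]
```

View pics/tj.png

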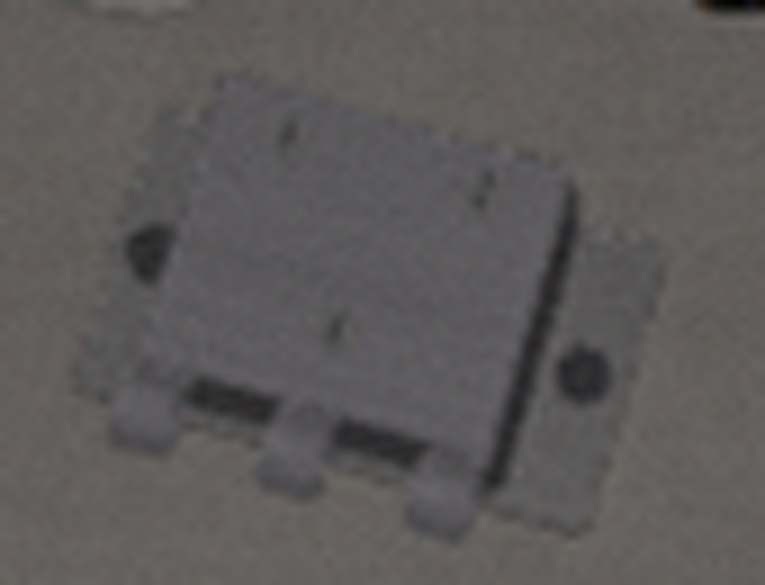

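View pics/sj.png

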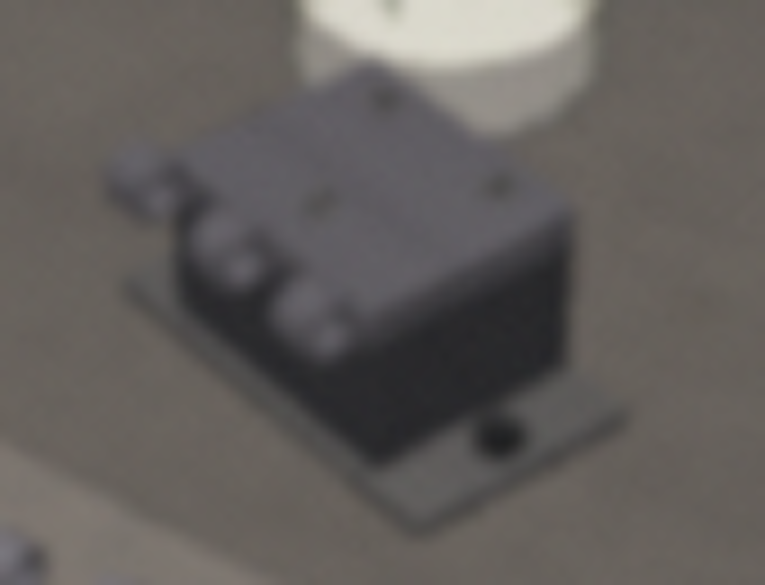

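Call:
step_arm(xyz=[[1.1,-0.8,-3],[1.1,-0.8,-8],[1.1,-0.8,-13],[1.1,-0.8,-16],[1.1,-0.8,-16],[1.1,-0.8,-16]], spin=[0,0,0,0,0,0], fingers=[30,30,30,30,30,30])

```text
time_s: 9.25
eef_pos: [0.6099, -0.2232, 0.0696]
eef_rot: [0.557, -0.435, 0.557, 0.436]
wrist_force: [0.2, -0.3, -1.1]
opening: 0.677
```

```bash
python3 look.py 8
```

```text
9.25 [ 0.60988373 -0.22316589  0.06958005] [ 0.18 -0.25 -1.09] [ 0.003  0.016 -0.018] 0.6772659539877804 yaw -0.24371698345968149 0.004816100236345188
```

View pics/w8z.png

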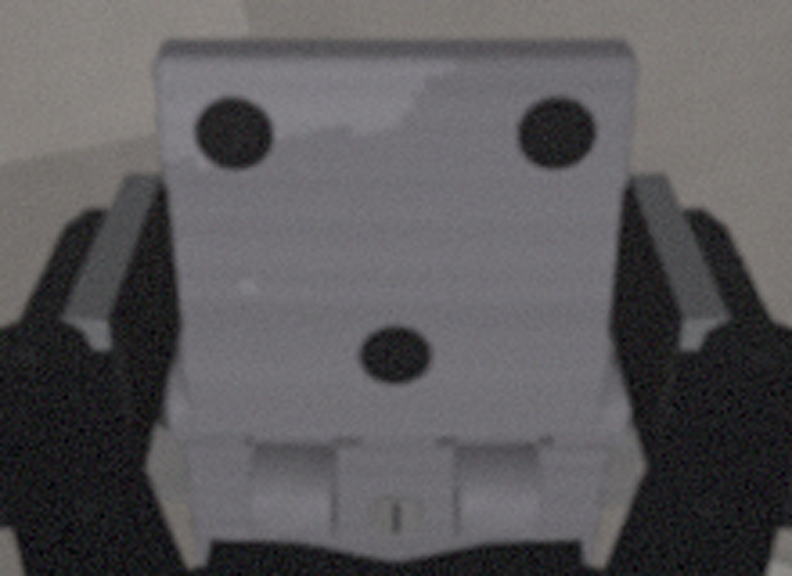

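View pics/s8z.png

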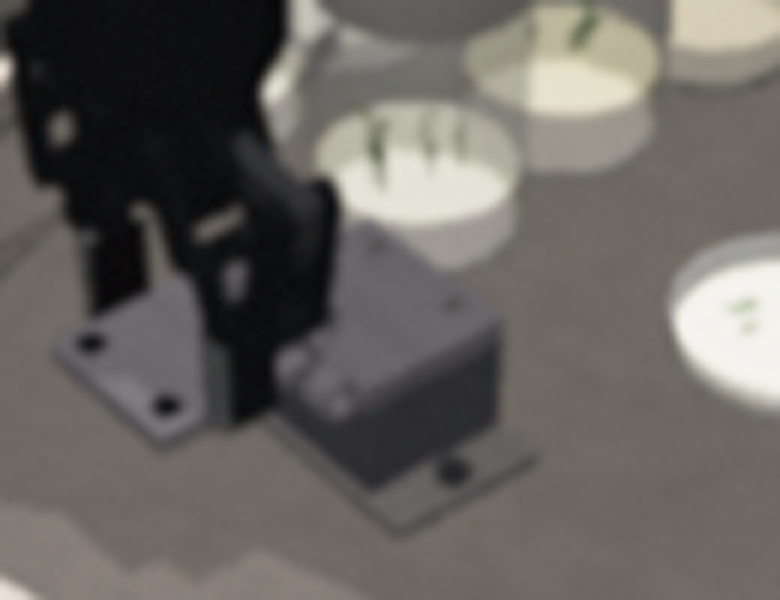

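Run:
```python
from h import *
T=np.load('T8.npy');s=3.6
Z=lambda x,y:(170+(x+.5)/s-.5,210+(y+.5)/s-.5)
def tl(p,z,w=0):
    q=wonz(T,*Z(*p),z);return np.r_[(np.linalg.inv(T)@np.r_[q,1])[1:3],q[:2]].round(4)
zu=T[2,3]-.0065
for p in[(234,133),(557,133),(395,354)]:print('screw',tl(p,zu+.008))
print('jslot',tl((396,516),.053))
print('plate corners',tl((200,555),.053),tl((592,555),.053))
print('outer kn ends',tl((165,395),.058),tl((633,395),.058))
```

```text
screw [ 0.0194 -0.0199  0.5862 -0.2378]
screw [ 0.0194  0.0203  0.5959 -0.1988]
screw [-1.450e-02  1.000e-04  6.240e-01 -2.265e-01]
jslot [-6.410e-02  2.000e-04  6.721e-01 -2.384e-01]
plate corners [-0.0756 -0.0351  0.6748 -0.2754] [-0.0756  0.0355  0.6918 -0.207 ]
outer kn ends [-0.0334 -0.036   0.6336 -0.2661] [-0.0335  0.0374  0.6514 -0.1949]
```

Call:
step_arm(xyz=[[-0.9,0.3,0],[-0.9,0.3,-2],[-0.9,0.3,-4],[-0.9,0.3,-6],[-0.9,0.3,-8],[-0.9,0.3,-8],[-0.9,0.3,-8]], spin=[0,0,0,0,0,0,0], fingers=[30,30,30,30,30,30,30])

```text
time_s: 10.1
eef_pos: [0.609, -0.2229, 0.0616]
eef_rot: [0.557, -0.435, 0.557, 0.436]
wrist_force: [-0.6, -0.1, -1.4]
opening: 0.674
```

Call:
step_arm(xyz=[[0,0,-2],[0,0,-4],[0,0,-6],[0,0,-8],[0,0,-10],[0,0,-10],[0,0,-10],[0,0,-10]], spin=[0,0,0,0,0,0,0,0], fingers=[30,30,30,30,30,30,30,30])

```text
time_s: 10.9
eef_pos: [0.6091, -0.223, 0.0518]
eef_rot: [0.557, -0.436, 0.557, 0.435]
wrist_force: [-0.2, -0.5, -2.2]
opening: 0.678
```

```bash
python3 look.py 9
```

```text
10.9 [ 0.60908082 -0.22296459  0.05184873] [-0.24 -0.52 -2.21] [0.022 0.052 0.045] 0.6778630013703396 yaw -0.24378426115889487 0.0018114459325341424
```

View pics/w9z.png

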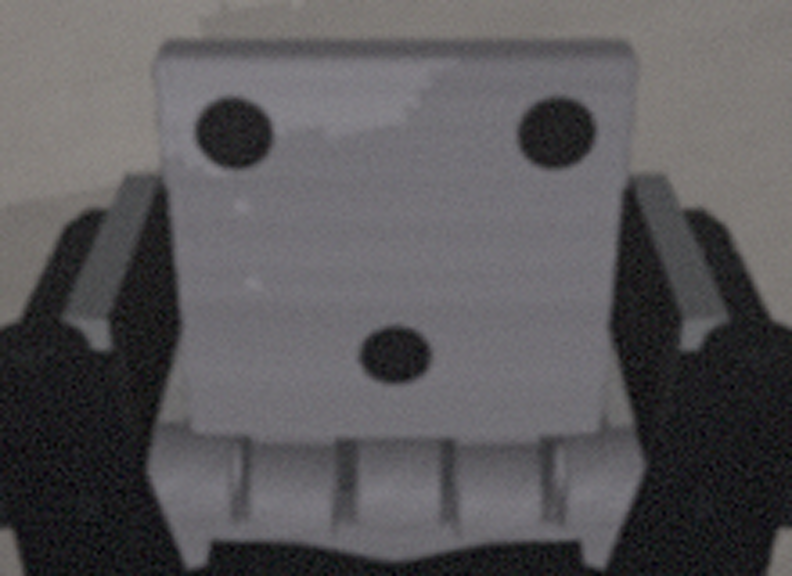

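View pics/s9z.png

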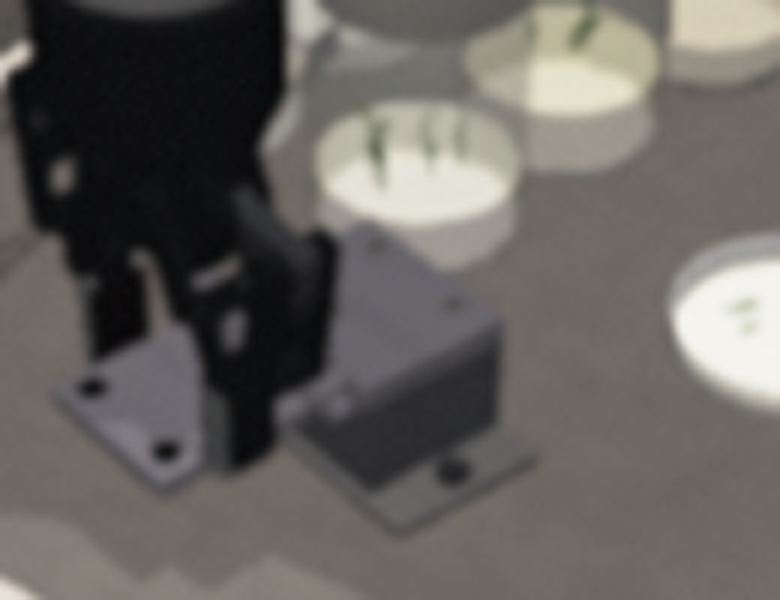

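Run:
```python
from h import *
im=cv2.imread('pics/w9.png',0)[310:368,205:355];im=cv2.resize(im,None,fx=5.3,fy=5.3,interpolation=cv2.INTER_CUBIC)
im=cv2.GaussianBlur(im,(0,0),3);im=cv2.createCLAHE(4,(4,4)).apply(im);cv2.imwrite('pics/w9c.png',im)
print(ctrl.get_obs()['wrist_force'])
im=cv2.imread('pics/s9.png')[180:230,215:290];cv2.imwrite('pics/s9c.png',cv2.resize(cv2.convertScaleAbs(im,alpha=1.8),None,fx=10,fy=10,interpolation=cv2.INTER_CUBIC))
```

```text
[-0.17953571  0.5035658  -1.72356129]
```

View pics/w9c.png

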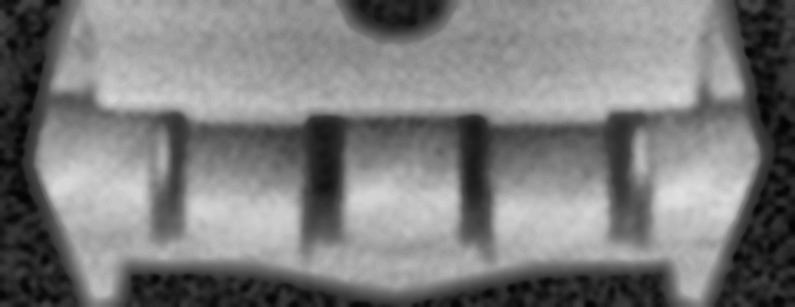

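View pics/s9c.png

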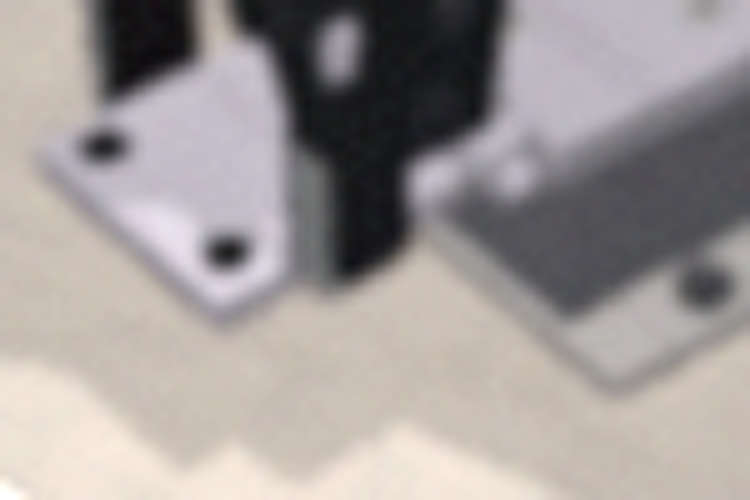

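Run:
```python
from h import *
im=np.mean([eyes.camera('wrist').astype(float).mean(2) for _ in range(6)],0);np.save('avg9.npy',im)
x=lambda z:205+z/5.3
for n,a,b in(('outL',70,140),('leafL',200,290),('mid',355,450),('leafR',500,600),('outR',665,735),('gapL',310,335)):
    print(n,im[326:362,int(round(x(a))):int(round(x(b)))].mean(1).round(0).astype(int).tolist())
c=im[310:368,205:355].astype(np.float32);c=cv2.resize(c,None,fx=5.3,fy=5.3,interpolation=cv2.INTER_CUBIC);cv2.imwrite('pics/avg9.png',np.clip((c-40)*1.9,0,255))
```

```text
outL [104, 100, 97, 95, 88, 83, 84, 87, 91, 94, 96, 99, 102, 105, 108, 111, 113, 115, 116, 117, 117, 116, 116, 115, 114, 113, 110, 107, 105, 105, 106, 106, 104, 99, 91, 83]
leafL [112, 112, 112, 113, 111, 106, 101, 89, 81, 81, 85, 88, 90, 93, 95, 98, 101, 104, 107, 110, 113, 115, 118, 119, 119, 118, 117, 116, 115, 113, 111, 109, 107, 101, 81, 52]
mid [112, 112, 112, 113, 110, 97, 85, 83, 86, 89, 92, 95, 98, 100, 103, 106, 109, 112, 115, 118, 120, 121, 120, 119, 117, 116, 114, 112, 110, 108, 106, 105, 107, 108, 107, 106]
leafR [112, 111, 112, 112, 111, 107, 101, 89, 81, 82, 85, 87, 91, 93, 96, 98, 101, 104, 106, 109, 112, 115, 118, 119, 119, 119, 117, 116, 114, 113, 111, 109, 108, 101, 81, 51]
outR [103, 102, 97, 91, 84, 80, 82, 85, 88, 91, 93, 96, 98, 101, 104, 107, 110, 112, 115, 118, 119, 119, 117, 117, 115, 113, 111, 108, 104, 99, 96, 97, 95, 90, 83, 77]
gapL [112, 111, 112, 113, 109, 93, 72, 61, 60, 62, 62, 62, 63, 63, 63, 65, 64, 64, 65, 67, 70, 73, 76, 76, 78, 77, 79, 80, 87, 95, 102, 105, 106, 107, 106, 105][ WARN:0@10.830] global loadsave.cpp:1063 imwrite_ Unsupported depth image for selected encoder is fallbacked to CV_8U.
```

View pics/avg9.png

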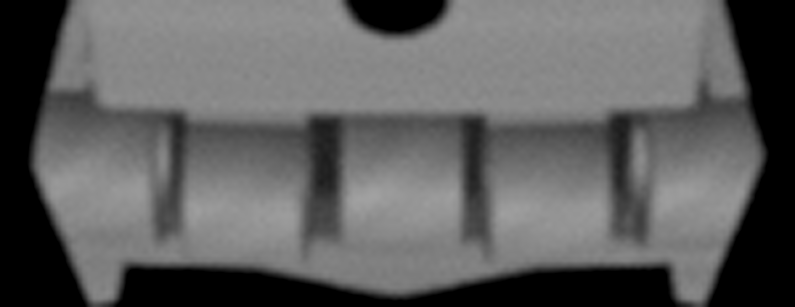

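```bash
cat > scr.py <<'E'
from h import *
def blobs(im,pts,r=14):
    out=[]
    for u,v in pts:
        u0,v0=int(u)-r,int(v)-r;c=im[v0:v0+2*r+1,u0:u0+2*r+1].astype(float)
        w=np.clip(80-c,0,50); yy,xx=np.mgrid[:c.shape[0],:c.shape[1]]
        out.append((u0+(w*xx).sum()/w.sum(),v0+(w*yy).sum()/w.sum()))
    return out
E
python3 - <<'E'
from scr import *
def rep(n,im,T,pts,ztop):
    B=blobs(im,pts); L=[]
    for b in B:
        q=wonz(T,*b,ztop);L.append((np.linalg.inv(T)@np.r_[q,1])[1:3])
    L=np.array(L)*1e3
    print(n,np.round(B,2).tolist(),L.round(2).tolist(),'d01 %.2f d02 %.2f d12 %.2f'%tuple(np.linalg.norm(L[i]-L[j]) for i,j in((0,1),(0,2),(1,2))))
g=lambda n:cv2.imread(f'pics/{n}.png').astype(float).mean(2)
Z4=lambda x,y:(150+x/3,190+y/3)
rep('w4',g('w4'),np.load('T4.npy'),[Z4(261,146),Z4(515,146),Z4(388,325)],.008)
rep('w5',g('w5'),np.array(np.load('T4.npy'))+np.array([[0,0,0,0],[0,0,0,0],[0,0,0,.00525641-.0153305],[0,0,0,0]]),[Z4(256,166),Z4(522,166),Z4(389,349)],.008)
T9=np.load('T9.npy')
for dz in(-.001,0,.001):rep('w9 %g'%dz,np.load('avg9.npy'),T9,[(235,247),(324.7,247),(279.8,308.5)],T9[2,3]-.0065+.008+dz)
E
```

```text
w4 [[236.5, 238.18], [321.29, 238.18], [278.93, 297.87]] [[19.57, -20.14], [19.55, 19.96], [-14.49, -0.11]] d01 40.09 d02 39.51 d12 39.52
w5 [[233.63, 247.74], [323.89, 247.7], [278.79, 309.68]] [[19.47, -20.2], [19.48, 19.94], [-14.61, -0.16]] d01 40.14 d02 39.54 d12 39.58
w9 -0.001 [[234.69, 246.75], [324.2, 246.56], [279.4, 308.25]] [[18.87, -20.04], [18.95, 20.39], [-15.41, 0.13]] d01 40.43 d02 39.77 d12 39.89
w9 0 [[234.69, 246.75], [324.2, 246.56], [279.4, 308.25]] [[19.36, -19.88], [19.44, 20.24], [-14.66, 0.13]] d01 40.13 d02 39.47 d12 39.58
w9 0.001 [[234.69, 246.75], [324.2, 246.56], [279.4, 308.25]] [[19.85, -19.73], [19.93, 20.09], [-13.9, 0.13]] d01 39.82 d02 39.17 d12 39.28
```

Call:
step_arm(xyz=[[0.1,0.4,-0.3],[0.6,0.3,-0.3],[0.6,0.3,-0.3],[0.6,0.3,-0.3]], spin=[0,0,0,0], fingers=[30,30,30,30])

```text
time_s: 11.75
eef_pos: [0.6093, -0.2225, 0.0514]
eef_rot: [0.557, -0.435, 0.557, 0.436]
wrist_force: [-3.1, 0.1, 0.1]
opening: 0.678
```

Call:
step_arm(xyz=[[0.5,-0.1,0],[0.5,-0.1,0],[0.5,-0.1,0]], spin=[0,0,0], fingers=[30,30,30])

```text
time_s: 12.05
eef_pos: [0.6094, -0.2225, 0.0512]
eef_rot: [0.557, -0.435, 0.557, 0.436]
wrist_force: [-5.4, 1.4, 1.2]
opening: 0.681
```

Call:
step_arm(xyz=[[-2.9,0.7,0],[-2.9,0.7,0],[-2.9,0.7,0],[-2.9,0.7,0],[-2.9,0.7,0]], spin=[0,0,0,0,0], fingers=[30,30,30,30,30])

```text
time_s: 12.55
eef_pos: [0.6075, -0.2221, 0.0516]
eef_rot: [0.557, -0.436, 0.557, 0.435]
wrist_force: [-0.0, 0.5, -1.2]
opening: 0.677
```

```bash
cat > prof.py <<'E'
import sys
from scr import *
n=sys.argv[1];o=ctrl.get_obs();T=tool(o);np.save(f'T{n}.npy',T);print(o['time_s'],o['eef_pos'].round(5),o['wrist_force'].round(2),o['torque'].round(3))
im=np.mean([eyes.camera('wrist').astype(float).mean(2) for _ in range(5)],0);np.save(f'avg{n}.npy',im)
x=lambda z:205+z/5.3
for k,a,b in(('outL',70,140),('leafL',200,290),('mid',355,450),('leafR',500,600),('outR',665,735)):
    p=im[326:362,int(round(x(a))):int(round(x(b)))].mean(1); i=p[14:29].argmax()+14; c=np.polyfit(range(i-3,i+4),p[i-3:i+4],2); print(k,'peak %.2f'%(-c[1]/2/c[0]))
c=cv2.resize(im[310:368,205:355].astype(np.float32),None,fx=5.3,fy=5.3,interpolation=cv2.INTER_CUBIC);cv2.imwrite(f'pics/avg{n}.png',np.clip((c-40)*1.9,0,255).astype(np.uint8))
ztop=T[2,3]+.0015
B=blobs(im,[(235,247),(324.7,247),(279.8,308.5)]);print([((np.linalg.inv(T)@np.r_[wonz(T,*b,ztop),1])[1:3]*1e3).round(2).tolist() for b in B])
E
python3 prof.py 10
```

```text
12.55 [ 0.6075  -0.22212  0.05161] [-0.04  0.54 -1.21] [-0.029 -0.014  0.002]
outL peak 22.76
leafL peak 23.71
mid peak 24.17
leafR peak 23.80
outR peak 23.37
[[19.36, -19.88], [19.44, 20.24], [-14.66, 0.13]]
```

View pics/avg10.png

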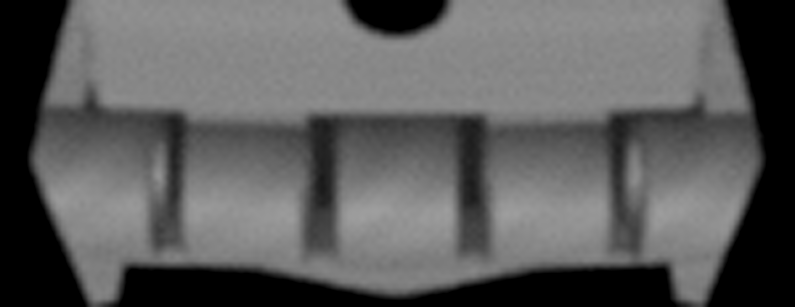

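```bash
python3 -c "
from h import *
snap('scene','s11.png');o=ctrl.get_obs();print(o['eef_pos'],o['wrist_force'],o['opening'])"
```

```text
[ 0.60727334 -0.22206536  0.05147369] [ 0.23360985 -0.2233614  -1.69830353] 0.6807358275370632
```

View pics/s11.png

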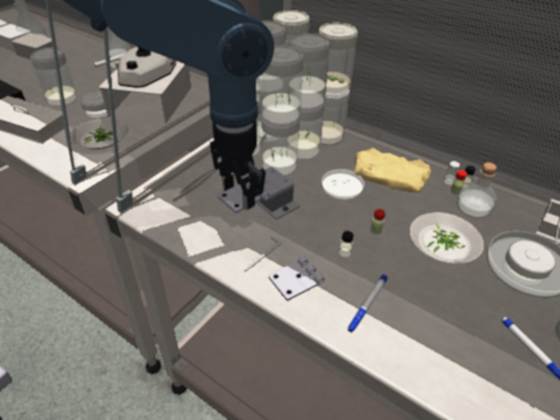

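The scene view shows the leaf held against the jamb at about (240,198). The pin at (263,253), the spare leaf at (292,280), the marker and the vial are all where they started.

```bash
python3 -c "
from bench import hand_in
print(hand_in())"
```

```text
the job is handed in; nothing more can be done
None
```

The two-knuckle leaf is held level in the gripper with its knuckles in the jamb leaf's two gaps. I handed the job in at about 13 s of the 35 s allowed.

- **Fit along the approach:** My first camera estimate put the leaf about 1.8 mm too far forward, and it touched the jamb leaf lightly (up to 5.4 N). I used that contact as a reference and backed off by the specified 2 mm clearance.
- **Last checks:**
  - The shading peaks of all five knuckles lay on one smooth curve in the wrist view, to about 0.1–0.2 px, so the holes should line up to within a few tenths of a millimetre.
  - The gaps between knuckles looked even.
  - The underside was at about 45 mm and the yaw matched the jamb.
  - The wrist force was only about the leaf's weight.
- **Disagreement:** The camera-only positions disagreed with the touch reference by about 1–1.6 mm in the approach direction. I trusted the touch reference, which the knuckle shading confirmed.
- **Not checked:** I had no view along the hole axis, so I could not look straight through the holes.
- **Other objects:** In the last scene picture the spare leaf, pin, marker and vial were where they started. The arm hid the area by the forceps in that picture, so I did not check them there.

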